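# Test the blue stone at a craft-market stall

### The arm

A 6-joint arm with a two-finger parallel gripper is mounted at the origin on the work surface. World frame = base frame: x ahead of the robot, y to its left, z up, the work surface at z = 0. Lengths are in mm, angles in rad, forces in N, time in s.
With the tool pointing down it reaches from about 350 to 975 mm from the base axis. Payload 17.4 kg.
Tool frame: the origin (TCP) lies midway between the tips of the shut fingers; the grasp point (between the pads) lies 19 mm behind it; y points along the fingers, x is the direction in which the jaws open and shut, and the axes are right-handed (so a half turn about y gives the same grasp; the last joint's range is limited). The gripper opens to 85 mm and grips with 20 to 120 N. Pads are 22 mm wide; open, the fingers measure 114 mm over their backs; the gripper's body (76 mm by 85 mm) begins 54 mm behind the grasp point. The pads swing forward as they close: fully open they stand 13 mm farther back than shut.
Start: joints at [1.173, 0.116, 1.442, -0, 1.584, -0.038], TCP at [237.667, 631.781, 231.303] pointing down, gripper open.
Joint ranges: [-2.83, 2.83], [-0.83, 2.19], [0.07, 2.5], [-1.14, 4.28], [0.01, 3], [-2.97, 2.97]. Speed limits (rad/s): [1.89, 1.89, 2.22, 3.14, 3.14, 3.14].

### API

Orientations are given as [roll, pitch, yaw] about the fixed x, y, z axes, in that order (R = Rz(yaw) Ry(pitch) Rx(roll)).
In Python, from cell import bot gives the robot as it stands.
- The arm moves only by the shell command python3 -m crank 'ROWS'. ROWS is JSON, a list of rows, each an object with "linear": the shift along the tool's x, y, z in m, a list of three; "rot": the turn, a rotation vector about the tool's x, y, z in rad, a list of three; "grip": the closure in counts, from 0 (fully open) to 255 (shut). A call has 1 to 10 rows; each row shifts and turns the commanded pose from where the row before left it, along the tool's axes as they then stand; what a row does not reach is not made up. A row lasts 1/12 s, in which the tool goes at most 41.7 mm and 7.16 degrees, less where a joint would pass 70% of its speed; a pose out of reach is approached as far as the arm can. A call is refused whole if a number of a shift passes 0.0417 or a number of a turn 0.125, either way. A call with a gripper value outside its range is refused whole. The fingers move at their own pace and stop on an object; the grip force is fixed at half the most. Time passes only in rows, so rows that do not move let the fingers close. It gives the time, the measured TCP pose, the force and the opening at its end, in the units of the state.
- bot.observe(): the state, without advancing time (a new reading comes with each control period).
- bot.read_camera(name): name is "scene" or "top"; returns the picture (384x512x3 uint8, red, green, blue); there is no depth.
- bot.calibration(name): a dict with "fovy" (degrees; the focal length in pixels is half the picture's height over the tangent of half this angle, whatever the lens; pixels are square), "cx", "cy" (the principal point, pixels), "pose" (4x4, takes a point from camera to world coordinates). Camera axes: x right, y up, looking along -z (the intrinsics and any distortion apply to the point x, -y, -z); pixel columns grow to the right and rows downward; lengths in mm; the calibration is good to about 2 mm. A picture is of the moment at which its call begins. calibration takes no time and is no camera call.
- bot.hand_in(): hands the job in, once; it reports no verdict.
The state is a dict: "time_s": time; "joints": joint angles; "qd": joint speeds; "tau": joint torques, N m; "position": TCP position; "tcp_rot": TCP orientation; "contact_force": force on the tool from outside, world axes, zero at the start; "moment": the same for the moment, N m; "finger_gap": finger opening in mm.
Only numpy, scipy, OpenCV 4.12 (cv2) and the standard library are available. Lean on these libraries where they do the work, as an engineer would, in place of code of your own. Each camera call takes 0.05 s, during which the arm holds its last target. There are 200 camera calls.

### The job

Lift the white stone tester out of its holder and test the blue pendant: set the copper tip on the middle of the blue stone's flat top facet, with the tester held square to that sloping facet, and press lightly so that the sprung tip goes in part of the way and does not bottom. Finish while still holding it there, steady and pressed, for the reading: do not put the tester down. Be gentle with the pendant, do not let the tester touch the green or red one or shift their stands, and do not disturb the other goods on the table.

Things in the scene. Friction and masses are not known exactly. Their poses are not given: they have to be found in the camera images.
- tester_grip (a point): the stone tester's grip place. The tester stands tip down in its holder: a white plastic case 28 (x) by 22 (y) by 120 mm, below it a black tapered nose and a thin copper tip; 155 mm long in all, about 0.12 kg. This point is on its long axis, 120 mm above the end of the tip, 35 mm below the top of the case. z: along the case, away from the tip
- tip_end (a point): free end of the tester's copper tip (4.4 mm thick, round-ended, sticks 12 mm out of the nose); z axis along the tester, away from the tip
- probe_tip (a joint): how far the sprung tip is pushed into the tester's nose, in m: 0 fully out, 0.008 bottomed. The spring pushes back with 0.9 N at 0 and 4.5 N at 0.008 (0.45 N per mm more)
- holder: the tester's holder, fixed to the table: black foot 95 x 90 x 8 mm, grey upright socket 44 (x) by 38 (y) mm outside, its rim 85 mm above the table. The lowest 40 mm of the case stand in it with 2 mm play all round, 80 mm show above. Draw the tester straight up: its tip starts 10 mm above the table and must clear the rim. Origin at the centre of its underside
- blue_facet (a point): centre of the blue stone's flat top facet: the paler blue flat face, 20 mm across, on an 8-sided stone 30 mm across in a brass claw setting fixed to its display stand. The facet slopes 25 degrees from level, falling towards the stand's -x side. 45 mm above the table, 7 mm to the low side of the stand's middle. z: square out of the facet (25 degrees off vertical); y: level; x: up the slope
- stand_blue: sloping linen-covered display stand that carries the blue pendant, loose on the table, about 0.5 kg, wooden base 84 (x) x 80 x 8 mm; its low edge with a thin wooden lip on its -x side (towards the robot at yaw 0), its high edge 51 mm tall at +x; origin at the centre of its underside
- stand_green: like the blue one's stand, with a green stone in a steel setting: leave alone; origin at the centre of its underside
- stand_red: like the blue one's stand, with a red stone in a brass setting: leave alone; origin at the centre of its underside
- stone_tray: low wooden tray of polished stones, 150 x 190 x 28 mm, fixed; origin at the centre of its underside
- ring_cone: white ceramic ring cone, 52 mm across the foot, 84 mm tall, loose; origin at the centre of its underside
- loupe: folding magnifier lying on the table, about 88 x 32 x 16 mm, loose; origin under the centre of its lens
- bowl: small blue ceramic bowl, 96 mm across, 45 mm tall, loose; origin at the centre of its underside
- crystal: purple crystal cluster on grey rock, 75 x 60 mm, about 70 mm tall, loose; origin at the centre of its underside
- gift_box: small white and brown gift box with a red band, 94 x 74 x 50 mm, loose; origin at the centre of its underside
Things that resemble listed ones, but are neither listed nor needed, are in the scene too. What is shaped like the stand_blue but pink is not meant.

How it is judged (in metres and radians):
On the way:
1. the tester is lifted out of its holder in the fingers, its tip above the socket's rim (height (world z) of tip_end above 0.087 m and contact force between the fingers and tester above 2 N and contact force between tester and holder below 0.1 N), for 0.1 s.
At the end, for the whole second after the job is handed in: The fingers hold the tester steady, off its holder, tip touching the blue facet within 7 mm of its middle (x and y), within 10 degrees of square, tip pushed in 1 to 7.5 mm (0.7 to 7 N on the pendant); the blue stand flat and within 12 mm of its start (x of tip_end in the frame of blue_facet between -0.007 and 0.007 m and y of tip_end in the frame of blue_facet between -0.007 and 0.007 m and angle between the z axis of tip_end and the z axis of blue_facet, either way round below 0.175 rad and value of joint probe_tip between 0.001 and 0.0075 m and contact force between tester and stand_blue between 0.7 and 7 N and z of tip_end in the frame of blue_facet between -0.003 and 0.003 m and contact force between the fingers and tester above 2 N and contact force between tester and holder below 0.1 N and linear speed of tester below 0.02 m/s and angle between stand_blue's own z axis and vertical below 0.05 rad and distance of stand_blue from where it was at the start of the episode below 0.012 m); the arm keeps its last pose, push and grip.
It fails at once if the blue pendant or its stand is pressed with more than 12 N by the tester (contact force between tester and stand_blue above 12 N).
It fails at once if the fingers or the arm push the blue stand (contact force between any of the fingers, the arm and stand_blue above 2 N).
It fails at once if the tester touches the green or the red pendant or its stand (contact force between tester and stand_green above 0.5 N or contact force between tester and stand_red above 0.5 N).
It fails at once if a display stand is shifted (blue 20 mm, the others 10 mm) (distance of stand_blue from where it was at the start of the episode above 0.02 m or distance of any of stand_green, stand_red from where it was at the start of the episode above 0.01 m).
It fails at once if another thing on the table is moved more than 15 mm or knocked over, or the stone tray pushed with over 5 N (distance of any of ring_cone, loupe, bowl, crystal, gift_box from where it was at the start of the episode above 0.015 m or angle between any of ring_cone, loupe, bowl, crystal, gift_box's own z axis and vertical above 0.5 rad or contact force between any of the arm, the fingers, tester and stone_tray above 5 N).
It also fails if it takes over 38 s, if anything falls off the work surface, if the arm or the gripper's body presses on something with over 40 N, if the wrist force passes 120 N, or if a joint passes its speed limit or range.

## Working session

There is one attempt and no reset: what is moved stays moved. The work goes in short steps, Python scripts to look and compute and a shell command to move; the robot and the scene stay as the last step left them, time stands still between calls to the robot, and variables do not carry over. Pictures are saved under pics/ and viewed, about 8 in all and at most 12, crops included, and the job is handed in when it is done.

```bash
mkdir -p pics; python3 - <<'E'
from cell import bot
import cv2
for n in("scene","top"):
    c=bot.calibration(n);print(n,c)
    cv2.imwrite(f"pics/{n}0.png",cv2.cvtColor(bot.read_camera(n),cv2.COLOR_RGB2BGR))
print(bot.observe())
E
```

```text
scene {'fovy': 43.89355965458434, 'cx': 260.7457857087243, 'cy': 191.43350188433504, 'pose': array([[ 7.40789865e-01, -5.93534307e-01,  3.14559058e-01,
         9.23926094e+02],
       [ 6.71606162e-01,  6.45184851e-01, -3.64254954e-01,
        -3.51161305e+02],
       [ 1.32490727e-02,  4.81096180e-01,  8.76567697e-01,
         1.10082585e+03],
       [ 0.00000000e+00,  0.00000000e+00,  0.00000000e+00,
         1.00000000e+00]])}
top {'fovy': 51.21620362730576, 'cx': 263.50581150026767, 'cy': 194.61256197909003, 'pose': array([[ 5.60858676e-03,  9.84653497e-01, -1.74430601e-01,
         3.33381283e+02],
       [-9.99962387e-01,  4.36844675e-03, -7.49277609e-03,
         4.74298858e+01],
       [-6.61579739e-03,  1.74466064e-01,  9.84640962e-01,
         1.18993619e+03],
       [ 0.00000000e+00,  0.00000000e+00,  0.00000000e+00,
         1.00000000e+00]])}
{'time_s': 0.1, 'joints': array([ 1.17325501e+00,  1.16415513e-01,  1.44218240e+00,  2.43604704e-05,
        1.58399533e+00, -3.78000674e-02]), 'qd': array([-0.00018229, -0.00141055,  0.00116222, -0.00181221,  0.00040066,
       -0.00027063]), 'tau': array([ 3.31779695e-03, -7.33674073e+01, -6.33786106e+01,  2.25774266e-05,
        5.33505037e-03, -2.29360658e-06]), 'position': array([237.55933054, 631.63852551, 230.66114976]), 'tcp_rot': array([-1.57073417e+00,  9.98946969e-04,  1.21105541e+00]), 'contact_force': array([ 0.50012567, -0.2827709 , -0.0764328 ]), 'moment': array([ 0.03339122,  0.01016107, -0.01480418]), 'finger_gap': 85.27887411006719}
```

View pics/scene0.png

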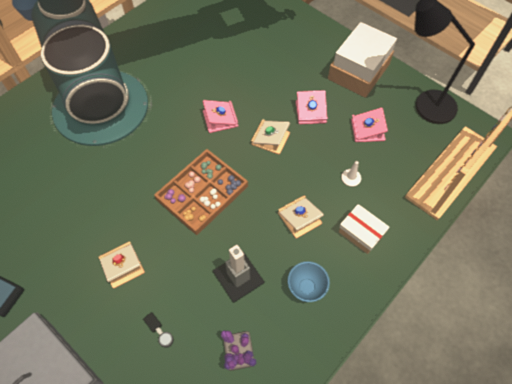

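View pics/top0.png

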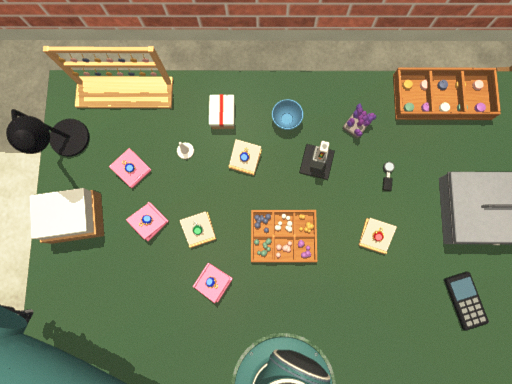

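The linen stands are blue at top (244,157), green at (198,231) and red at (378,237). The blue stones at top (130,168), (147,220) and (210,283) sit on pink stands, so they're decoys. The linen one at (244,157), scene (300,211), fits the description. I'll confirm it, and the tester, in one enlarged composite.

```bash
cat > h.py <<'E'
from cell import bot
import numpy as np, cv2
from scipy.spatial.transform import Rotation as R
def ray(n,u,v):
    c=bot.calibration(n);f=192/np.tan(np.radians(c["fovy"]/2));P=c["pose"]
    d=P[:3,:3]@np.array([(u-c["cx"])/f,-(v-c["cy"])/f,-1.]);return P[:3,3],d
def onz(n,u,v,z):
    o,d=ray(n,u,v);return o+d*(z-o[2])/d[2]
def proj(n,p):
    c=bot.calibration(n);f=192/np.tan(np.radians(c["fovy"]/2));P=c["pose"]
    q=P[:3,:3].T@(np.asarray(p,float)-P[:3,3]);return c["cx"]-f*q[0]/q[2],c["cy"]+f*q[1]/q[2]
def two(a,b):
    (o1,d1),(o2,d2)=ray("top",*a),ray("scene",*b)
    s=np.linalg.lstsq(np.c_[d1,-d2],o2-o1,rcond=None)[0]
    p,q=o1+d1*s[0],o2+d2*s[1];return (p+q)/2,np.linalg.norm(p-q)
E
python3 - <<'E'
import cv2,numpy as np
t=cv2.imread("pics/top0.png");s=cv2.imread("pics/scene0.png")
def crop(i,u,v):
    c=cv2.resize(i[v-24:v+24,u-32:u+32],None,fx=6,fy=6,interpolation=cv2.INTER_CUBIC)
    for k in range(0,64,10):
        cv2.putText(c,str(u-32+k),(k*6,8),0,.3,(255,255,255));cv2.line(c,(k*6,9),(k*6,14),(255,255,255))
    for k in range(0,48,10):
        cv2.putText(c,str(v-24+k),(0,k*6+4),0,.3,(0,255,255))
    return c
cv2.imwrite("pics/c1.png",np.vstack([np.hstack([crop(t,244,157),crop(t,320,155)]),np.hstack([crop(s,300,214),crop(s,238,268)])]))
E
```

```text
(no output)
```

View pics/c1.png

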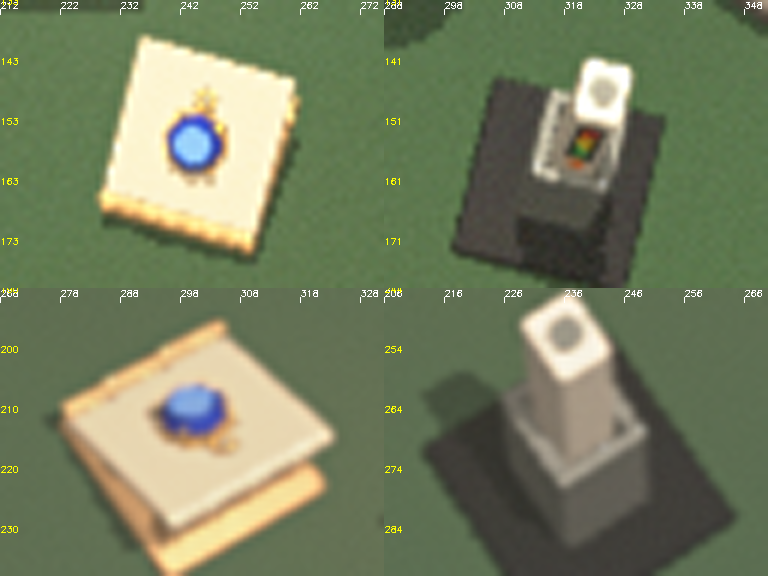

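The crop confirms a linen stand with a pale flat facet, top (244.2,157.0), scene (300,209). The lip is on the robot side. The tester's top is at top (324.7,146.3), scene (236.3,251.5). Next I'll triangulate these.

```bash
python3 - <<'E'
from h import *
np.set_printoptions(precision=1,suppress=True)
print("facet",two((244.2,157),(300,209)),onz("top",244.2,157,45),onz("scene",300,209,45))
print("top",two((324.7,146.3),(236.3,251.5)),onz("top",324.7,146.3,165),onz("scene",236.3,251.5,165))
t=cv2.imread("pics/top0.png");h=cv2.cvtColor(t,cv2.COLOR_BGR2HSV)
# pale facet mask centroid, foot, stand
def blob(m,u,v,r,name,z):
    k=np.zeros_like(m);k[v-r:v+r,u-r:u+r]=m[v-r:v+r,u-r:u+r]
    cs,_=cv2.findContours(k,cv2.RETR_EXTERNAL,cv2.CHAIN_APPROX_NONE);c=max(cs,key=cv2.contourArea)
    M=cv2.moments(c);print(name,M["m10"]/M["m00"],M["m01"]/M["m00"],cv2.contourArea(c))
    w=np.array([onz("top",*p[0],z)[:2] for p in c],np.float32);print(cv2.minAreaRect(w))
blob(cv2.inRange(h,(95,90,200),(112,200,255)),244,157,12,"facet",45)
blob(cv2.inRange(h,(0,0,0),(180,255,255))&~cv2.inRange(h,(40,60,0),(90,255,255)),316,161,24,"foot",8)
blob(cv2.inRange(h,(8,30,180),(35,160,255)),244,157,20,"stand",30)
# points by hand: foot corners z=8, socket rim corners z=85, stand low base edge
for p in [(306,144),(333.5,150.5),(326.5,180),(297,173)]: print("foot",onz("top",*p,8))
for p in [(229,167),(253.7,174.5)]: print("low edge",onz("top",*p,8))
for p in [(235.5,139.5),(261,146.5)]: print("high edge",onz("top",*p,51))
E
```

```text
facet (array([649.5, 115. ,  45.8]), np.float64(3.089493861324892)) [648.7 113.8  45. ] [650.1 116.7  45. ]
top (array([ 646.3, -104.9,  166.3]), np.float64(3.118368759045449)) [ 645.8 -106.4  165. ] [ 646.8 -103.2  165. ]
facet 243.54609929078012 156.54609929078012 23.5
((650.2579345703125, 115.87662506103516), (15.367083549499512, 14.78217601776123), 0.7582729458808899)
foot 317.16448739814285 160.18817509948835 879.5
((657.5454711914062, -107.12200927734375), (89.2036361694336, 117.71459197998047), 75.86431884765625)
stand 244.64123340085524 156.310826018456 740.5
((655.1446533203125, 114.73013305664062), (85.1043930053711, 89.80265045166016), 73.49221801757812)
foot [700.8 -72.9   8. ]
foot [ 680.5 -156.5    8. ]
foot [ 588.3 -133.1    8. ]
foot [609.6 -44.5   8. ]
low edge [627.4 161.6   8. ]
low edge [604.4  86.4   8. ]
high edge [700.5 140.   51. ]
high edge [679.3  64.3  51. ]
```

```bash
cat >> h.py <<'E'
def down(yaw): return R.from_euler("xyz",[-np.pi/2,0,yaw])
def facetR(yaw): # tool for tester square to facet: y = -normal, x up-slope-ish
    return down(yaw)*R.from_rotvec([0,0,-np.radians(25)])
def go(tcp,Rt):
    s=bot.observe();R0=R.from_euler("xyz",s["tcp_rot"])
    d=R0.inv().apply(np.asarray(tcp)-s["position"])/1000;r=(R0.inv()*Rt).as_rotvec()
    np.set_printoptions(precision=4,suppress=True)
    print("t",round(s["time_s"],2),"tool-shift m",d,"rotvec",r,"force",s["contact_force"],"gap",s["finger_gap"],"q",s["joints"])
E
A='{"linear":[0,0,-0.0405],"rot":[0,0.061,0],"grip":0}'
python3 -m crank '[{"linear":[0,0,-0.0405],"rot":[0,0.061,0],"grip":0},{"linear":[0,0,-0.0405],"rot":[0,0.061,0],"grip":0},{"linear":[0,0,-0.0405],"rot":[0,0.061,0],"grip":0},{"linear":[0,0,-0.0405],"rot":[0,0.061,0],"grip":0},{"linear":[0,0,-0.0405],"rot":[0,0.061,0],"grip":0},{"linear":[0,0,-0.0405],"rot":[0,0.061,0],"grip":0},{"linear":[0,0,-0.0405],"rot":[0,0.061,0],"grip":0},{"linear":[0,0,-0.0405],"rot":[0,0.061,0],"grip":0},{"linear":[0,0,-0.0405],"rot":[0,0.061,0],"grip":0},{"linear":[0,0,-0.0405],"rot":[0,0.061,0],"grip":0}]'
python3 -c "
from h import *
go([646,-105,230],down(-.253));print(bot.observe()['position'])"
```

```text
time_s: 0.93
position: [560.1, 393.8, 230.7]
tcp_rot: [-1.571, 0.001, 0.598]
contact_force: [0.5, -0.2, 0.2]
finger_gap: 85.5
t 0.93 tool-shift m [-0.2098  0.0009 -0.4606] rotvec [ 0.0003  0.851  -0.0007] force [ 0.4515 -0.1647  0.171 ] gap 85.53487902994259 q [ 0.5756  0.1375  1.419  -0.      1.5858 -0.0224]
[560.0775 393.8035 230.7306]
```

```bash

python3 -m crank '[{"linear":[0,0,-0.0405],"rot":[0,0.065,0],"grip":0},{"linear":[0,0,-0.0405],"rot":[0,0.065,0],"grip":0},{"linear":[0,0,-0.0405],"rot":[0,0.065,0],"grip":0},{"linear":[0,0,-0.0405],"rot":[0,0.065,0],"grip":0},{"linear":[0,0,-0.0405],"rot":[0,0.065,0],"grip":0},{"linear":[0,0,-0.0405],"rot":[0,0.065,0],"grip":0},{"linear":[0,0,-0.0405],"rot":[0,0.065,0],"grip":0},{"linear":[0,0,-0.0405],"rot":[0,0.065,0],"grip":0},{"linear":[0,0,-0.0405],"rot":[0,0.065,0],"grip":0},{"linear":[0,0,-0.0405],"rot":[0,0.065,0],"grip":0}]'
python3 -c "
from h import *
go([646,-105,230],down(-.253));print(bot.observe()['position'])"
```

```text
time_s: 1.77
position: [679.7, 14.2, 230.7]
tcp_rot: [-1.571, 0.001, -0.052]
contact_force: [1.0, 0.9, -0.1]
finger_gap: 85.3
t 1.77 tool-shift m [-0.0274  0.0007 -0.1208] rotvec [ 0.0001  0.2007 -0.0008] force [ 0.9773  0.9439 -0.114 ] gap 85.31515730535558 q [-0.0166  0.1271  1.4304 -0.      1.5848  0.0357]
[679.7171  14.242  230.7029]
```

```bash

python3 -m crank '[{"linear":[-0.009,0,-0.040],"rot":[0,0,0],"grip":0},{"linear":[-0.009,0,-0.040],"rot":[0,0,0],"grip":0},{"linear":[-0.009,0,-0.041],"rot":[0,0,0],"grip":0},{"linear":[0,0,0],"rot":[0,0.1,0],"grip":0},{"linear":[0,0,0],"rot":[0,0.1,0],"grip":0},{"linear":[0,0,0],"rot":[0,0,0],"grip":0},{"linear":[0,0,0],"rot":[0,0,0],"grip":0}]'
python3 - <<'E'
from h import *
go([646,-105,111],down(-.253))
a=cv2.cvtColor(bot.read_camera("top"),cv2.COLOR_RGB2BGR);b=cv2.cvtColor(bot.read_camera("scene"),cv2.COLOR_RGB2BGR)
for n,i in(("top",a),("scene",b)): print(proj(n,bot.observe()["position"]))
z=lambda i,u,v:cv2.resize(i[v-32:v+32,u-32:u+32],None,fx=6,fy=6,interpolation=cv2.INTER_CUBIC)
cv2.imwrite("pics/c2.png",np.hstack([z(a,322,156),z(b,238,258)]))
E
```

```text
time_s: 2.35
position: [646.8, -103.0, 231.0]
tcp_rot: [-1.571, 0.001, -0.246]
contact_force: [-0.2, 1.1, 0.2]
finger_gap: 85.5
t 2.35 tool-shift m [-0.0003  0.12   -0.0022] rotvec [-0.      0.007  -0.0005] force [-0.2099  1.0594  0.2059] gap 85.46326831411598 q [-0.1968  0.0731  1.488   0.      1.581   0.0492]
(np.float64(326.9902428960745), np.float64(138.05960579396117))
(np.float64(235.53455400799837), np.float64(238.90699871101575))
```

View pics/c2.png

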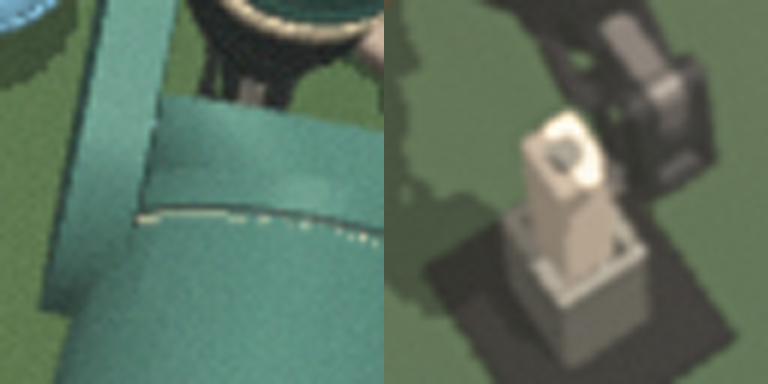

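The overhead view is blocked by the arm. The scene view shows one finger near (251,248) and the tester top at (236,252). I'll check that against the expected finger positions.

```bash
python3 - <<'E'
from h import *
p=np.array([646.8,-103,0])
for s in(-57,-43,43,57):
  for z in (240,300): print(s,z,proj("scene",p+[s*.97,-s*.245,z]))
b=cv2.cvtColor(bot.read_camera("scene"),cv2.COLOR_RGB2BGR)
cv2.imwrite("pics/c3.png",cv2.resize(b[170:310,150:340],None,fx=4,fy=4,interpolation=cv2.INTER_CUBIC))
E
```

```text
-57 240 (np.float64(220.0107481133822), np.float64(215.25247561351352))
-57 300 (np.float64(218.05554637229355), np.float64(201.3930470105345))
-43 240 (np.float64(223.6678151290734), np.float64(220.54864990695086))
-43 300 (np.float64(221.91511720646628), np.float64(206.91457258868758))
43 240 (np.float64(247.10069792171154), np.float64(254.4842138260721))
43 300 (np.float64(246.70784802940034), np.float64(242.38320453580317))
57 240 (np.float64(251.08072997728317), np.float64(260.248106959376))
57 300 (np.float64(250.92958508431906), np.float64(248.42284731851345))
```

View pics/c3.png

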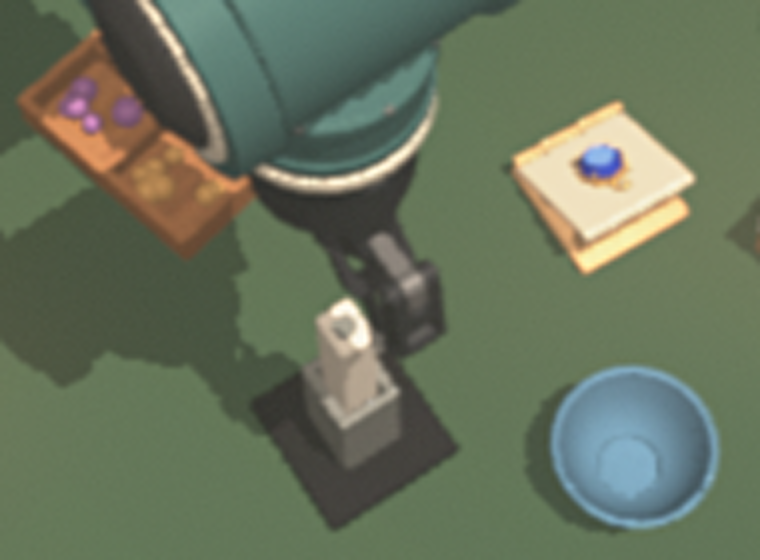

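The fingers straddle the tester as expected, so I'll lower, then close.

```bash

python3 -m crank '[{"linear":[0,0.03,-0.002],"rot":[0,0.007,0],"grip":0},{"linear":[0,0.03,0],"rot":[0,0,0],"grip":0},{"linear":[0,0.03,0],"rot":[0,0,0],"grip":0},{"linear":[0,0.02,0],"rot":[0,0,0],"grip":0},{"linear":[0,0.012,0],"rot":[0,0,0],"grip":0},{"linear":[0,0,0],"rot":[0,0,0],"grip":0},{"linear":[0,0,0],"rot":[0,0,0],"grip":0}]'
python3 - <<'E'
from h import *
go([646,-105,109],down(-.253))
b=cv2.cvtColor(bot.read_camera("scene"),cv2.COLOR_RGB2BGR)
cv2.imwrite("pics/c4.png",cv2.resize(b[210:310,180:300],None,fx=6,fy=6,interpolation=cv2.INTER_CUBIC))
E
```

```text
time_s: 3.08
position: [646.7, -104.7, 109.9]
tcp_rot: [-1.571, -0.0, -0.255]
contact_force: [0.2, 0.2, 0.3]
finger_gap: 85.4
t 3.08 tool-shift m [-0.0006  0.0009 -0.0005] rotvec [ 0.     -0.0019  0.    ] force [0.199  0.1921 0.2688] gap 85.41361493496261 q [-0.1994  0.1304  1.625  -0.      1.3862  0.0554]
```

View pics/c4.png

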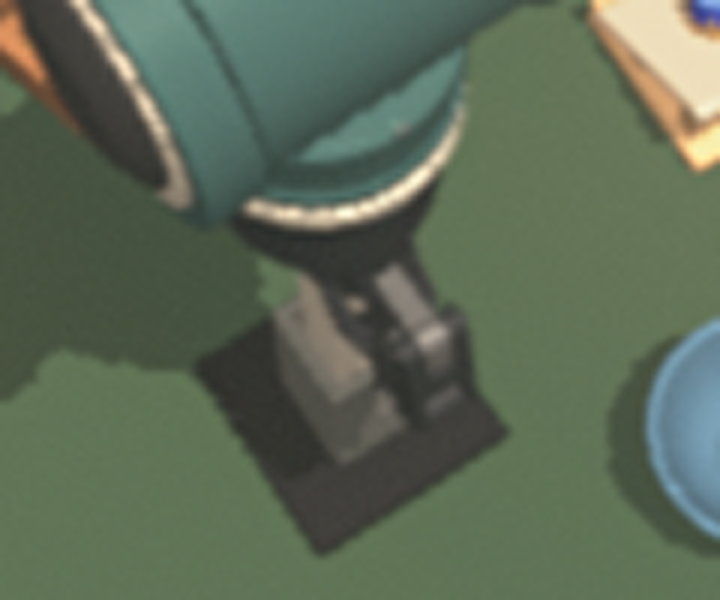

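The tester (at crop (320,330)) is between the body and fingers, with the near finger at (430,360). No contact yet, so I'll close.

```bash

python3 -m crank '[{"linear":[0,0,0],"rot":[0,0,0],"grip":100},{"linear":[0,0,0],"rot":[0,0,0],"grip":150},{"linear":[0,0,0],"rot":[0,0,0],"grip":255},{"linear":[0,0,0],"rot":[0,0,0],"grip":255},{"linear":[0,0,0],"rot":[0,0,0],"grip":255},{"linear":[0,0,0],"rot":[0,0,0],"grip":255},{"linear":[0,0,0],"rot":[0,0,0],"grip":255},{"linear":[0,0,0],"rot":[0,0,0],"grip":255}]'
python3 - <<'E'
from h import *
go([646,-105,109],down(-.253));print(bot.observe()["moment"])
E
```

```text
time_s: 3.8
position: [646.7, -105.0, 109.9]
tcp_rot: [-1.571, -0.001, -0.256]
contact_force: [0.4, 0.7, 5.1]
finger_gap: 27.0
t 3.8 tool-shift m [-0.0007  0.0009 -0.0002] rotvec [-0.0001 -0.003   0.0009] force [0.384  0.7359 5.1006] gap 27.03137067531428 q [-0.1999  0.13    1.6254  0.      1.3854  0.0562]
[ 0.0813 -0.0206 -0.0277]
```

```bash

python3 -m crank '[{"linear":[0,-0.010,0],"rot":[0,0,0],"grip":255},{"linear":[0,-0.015,0],"rot":[0,0,0],"grip":255},{"linear":[0,-0.02,0],"rot":[0,0,0],"grip":255},{"linear":[0,-0.02,0],"rot":[0,0,0],"grip":255},{"linear":[0,-0.02,0],"rot":[0,0,0],"grip":255},{"linear":[0,-0.02,0],"rot":[0,0,0],"grip":255},{"linear":[0,-0.015,0],"rot":[0,0,0],"grip":255},{"linear":[0,0,0],"rot":[0,0,0],"grip":255},{"linear":[0,0,0],"rot":[0,0,0],"grip":255},{"linear":[0,0,0],"rot":[0,0,0],"grip":255}]'
python3 - <<'E'
from h import *
s=bot.observe();print(s["position"],s["contact_force"],s["moment"])
p=s["position"];print(proj("scene",[p[0],p[1],p[2]-101]),proj("scene",[p[0],p[1],p[2]+54]))
b=cv2.cvtColor(bot.read_camera("scene"),cv2.COLOR_RGB2BGR)
cv2.imwrite("pics/c5.png",cv2.resize(b[200:300,180:300],None,fx=6,fy=6,interpolation=cv2.INTER_CUBIC))
E
```

```text
time_s: 4.63
position: [646.1, -104.9, 228.1]
tcp_rot: [-1.571, 0.001, -0.256]
contact_force: [0.7, -0.4, -1.2]
finger_gap: 27.5
[ 646.12099014 -104.87102991  228.12182125] [ 0.70292079 -0.44072561 -1.23290346] [-0.01535318  0.08671303  0.0048479 ]
(np.float64(236.1098573049988), np.float64(258.31296842072663)) (np.float64(233.46250841619297), np.float64(228.75708176573497))
```

View pics/c5.png

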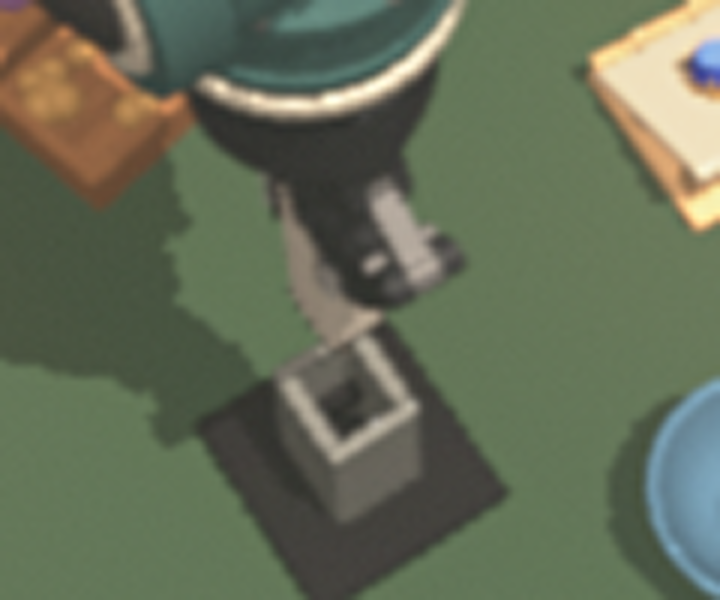

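The tester is out: the white case hangs at crop (340,300) and the socket is empty at (345,400). The force change of about −1.2 N matches its weight. Now I'll carry it at height to above the facet, then tilt.

```bash

python3 -m crank '[{"linear":[-0.0172,0,0.0308],"rot":[0,0,0],"grip":255},{"linear":[-0.0172,0,0.0308],"rot":[0,0,0],"grip":255},{"linear":[-0.0172,0,0.0308],"rot":[0,0,0],"grip":255},{"linear":[-0.0172,0,0.0308],"rot":[0,0,0],"grip":255},{"linear":[-0.0172,0,0.0308],"rot":[0,0,0],"grip":255},{"linear":[-0.0172,0,0.0308],"rot":[0,0,0],"grip":255},{"linear":[-0.0172,0,0.0308],"rot":[0,0,0],"grip":255},{"linear":[0,0,0],"rot":[0,0.028,0],"grip":255},{"linear":[0,0,0],"rot":[0,0,-0.06],"grip":255},{"linear":[0,0,0],"rot":[0,0,-0.06],"grip":255}]'
python3 -m crank '[{"linear":[0,0,0],"rot":[0,0,-0.06],"grip":255},{"linear":[0,0,0],"rot":[0,0,-0.06],"grip":255},{"linear":[0,0,0],"rot":[0,0,-0.06],"grip":255},{"linear":[0,0,0],"rot":[0,0,-0.06],"grip":255},{"linear":[0,0,0],"rot":[0,0,-0.06],"grip":255},{"linear":[0,0,0],"rot":[0,0,-0.016],"grip":255},{"linear":[0,0,0],"rot":[0,0,0],"grip":255},{"linear":[0,0,0],"rot":[0,0,0],"grip":255},{"linear":[0,0,0],"rot":[0,0,0],"grip":255}]'
python3 - <<'E'
from h import *
Rt=facetR(-.284);n=-Rt.apply([0,1,0]);print(n)
F=np.array([649.5,115.2,45]);go(F+n*(99.9+40),Rt)
E
```

```text
time_s: 5.52
position: [584.5, 134.6, 227.7]
tcp_rot: [-1.572, -0.12, -0.283]
contact_force: [-0.6, 1.5, -1.2]
finger_gap: 27.1
time_s: 6.27
position: [584.7, 134.0, 229.1]
tcp_rot: [-1.571, -0.434, -0.284]
contact_force: [0.6, 0.3, -1.7]
finger_gap: 27.7
[-0.40568916  0.11841664  0.90630779]
t 6.27 tool-shift m [-0.0166  0.0555  0.0001] rotvec [ 0.0003 -0.0001 -0.002 ] force [ 0.5593  0.2796 -1.7254] gap 27.743103273832993 q [ 0.294  -0.2705  1.853  -0.2496  1.1995  0.6268]
```

```bash

python3 -m crank '[{"linear":[-0.0083,0.01,0],"rot":[0,0,0],"grip":255},{"linear":[-0.0083,0.02,0],"rot":[0,0,-0.002],"grip":255},{"linear":[0,0.02,0],"rot":[0,0,0],"grip":255},{"linear":[0,0.02,0],"rot":[0,0,0],"grip":255},{"linear":[0,0,0],"rot":[0,0,0],"grip":255},{"linear":[0,0,0],"rot":[0,0,0],"grip":255},{"linear":[0,0,0],"rot":[0,0,0],"grip":255}]'
python3 - <<'E'
from h import *
Rt=facetR(-.284);n=-Rt.apply([0,1,0])
F=np.array([649.5,115.2,45]);go(F+n*(99.9),Rt)
s=bot.observe();T=s["position"]+100*R.from_euler("xyz",s["tcp_rot"]).apply([0,1,0])-[0,0,0]
print("tip est",T,proj("scene",T),proj("scene",T+n*12),proj("scene",T+n*35),proj("top",T))
b=cv2.cvtColor(bot.read_camera("scene"),cv2.COLOR_RGB2BGR);cv2.imwrite("pics/s6.png",b)
a=cv2.cvtColor(bot.read_camera("top"),cv2.COLOR_RGB2BGR);cv2.imwrite("pics/t6.png",a)
z=lambda i,u,v:cv2.resize(i[v-30:v+30,u-24:u+24],None,fx=8,fy=8,interpolation=cv2.INTER_CUBIC)
cv2.imwrite("pics/c6.png",np.hstack([z(b,300,208),z(a,244,157)]))
E
```

```text
time_s: 6.85
position: [598.6, 130.1, 159.6]
tcp_rot: [-1.571, -0.438, -0.284]
contact_force: [0.3, -0.2, -0.9]
finger_gap: 27.3
t 6.85 tool-shift m [-0.0004  0.0263 -0.    ] rotvec [-0.0001 -0.0004  0.0017] force [ 0.2884 -0.2196 -0.9206] gap 27.32861055253449 q [ 0.2795 -0.2104  1.9181 -0.261   1.0715  0.6473]
tip est [639.3275 118.2167  68.9948] (np.float64(297.8593974042815), np.float64(201.51796007187528)) (np.float64(297.066961612184), np.float64(197.86234610622608)) (np.float64(295.5191227757317), np.float64(190.72195527136466)) (np.float64(242.17131470584198), np.float64(157.93381611484787))
```

View pics/c6.png

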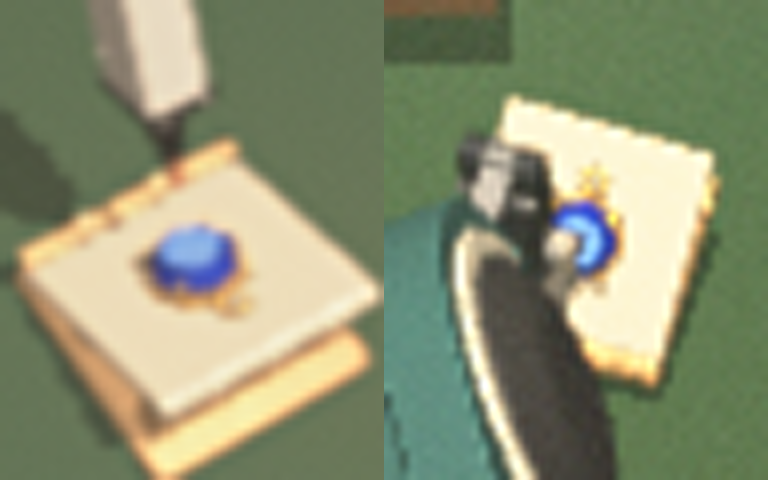

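The tip appears at scene px (298.0,200.7), against (297.9,201.5) predicted, and the facet is still at (300,209). That's consistent within about 2 mm. The tester axis lines up with the facet normal, so I'll descend.

```bash

cat > f.py <<'E'
from h import *
Rt=facetR(-.284);n=-Rt.apply([0,1,0])
F=np.array([649.7,115.0,45]);go(F+n*99.9,Rt)
print("Fn",bot.observe()["contact_force"]@n)
E
python3 f.py
python3 -m crank '[{"linear":[0,0.008,0],"rot":[0,0,0],"grip":255},{"linear":[0,0.008,0],"rot":[0,0,0],"grip":255},{"linear":[0,0.005,0],"rot":[0,0,0],"grip":255},{"linear":[0,0,0],"rot":[0,0,0],"grip":255},{"linear":[0,0,0],"rot":[0,0,0],"grip":255}]'; python3 f.py
for i in 1 2 3; do python3 -m crank '[{"linear":[0,0,0],"rot":[0,0,0],"grip":255}]'>/dev/null; python3 f.py|tail -1;done
python3 -m crank '[{"linear":[0,0.002,0],"rot":[0,0,0],"grip":255},{"linear":[0,0.0025,0],"rot":[0,0,0],"grip":255},{"linear":[0,0,0],"rot":[0,0,0],"grip":255},{"linear":[0,0,0],"rot":[0,0,0],"grip":255}]'; python3 f.py
for i in 1 2 3; do python3 -m crank '[{"linear":[0,0,0],"rot":[0,0,0],"grip":255}]'>/dev/null; python3 f.py|tail -1;done
```

```text
t 6.95 tool-shift m [-0.0006  0.0271 -0.0004] rotvec [-0.0008 -0.0004  0.0029] force [ 0.7365  0.3952 -1.1382] gap 27.408984608164978 q [ 0.2798 -0.2113  1.9178 -0.2611  1.0712  0.6473]
Fn -1.2835765332317184
time_s: 7.37
position: [607.0, 127.4, 139.2]
tcp_rot: [-1.571, -0.437, -0.284]
contact_force: [-0.1, 0.2, -1.1]
finger_gap: 27.5
t 7.37 tool-shift m [0.0005 0.0043 0.    ] rotvec [0.0006 0.     0.0008] force [-0.0638  0.1514 -1.1406] gap 27.45284939072265 q [ 0.2701 -0.1789  1.9249 -0.2629  1.0331  0.6479]
Fn -0.9898551150492423
Fn -1.3056628681509885
Fn -0.6008755919106066
Fn -0.820519444016848
time_s: 7.95
position: [608.9, 127.0, 135.6]
tcp_rot: [-1.571, -0.438, -0.284]
contact_force: [-0.1, -0.3, -1.1]
finger_gap: 26.9
t 7.95 tool-shift m [ 0.0003  0.0001 -0.0001] rotvec [0.0002 0.0001 0.0014] force [-0.0563 -0.2939 -1.0618] gap 26.891494049505557 q [ 0.2683 -0.1727  1.9258 -0.2634  1.0251  0.6481]
Fn -0.9742471493087618
Fn -1.3098382462487295
Fn -1.2081637622608616
Fn -1.4966584280045385
```

```bash

python3 -m crank '[{"linear":[0,0.002,0],"rot":[0,0,0],"grip":255},{"linear":[0,0,0],"rot":[0,0,0],"grip":255},{"linear":[0,0,0],"rot":[0,0,0],"grip":255}]'>/dev/null; python3 f.py
for i in 1 2 3; do python3 -m crank '[{"linear":[0,0,0],"rot":[0,0,0],"grip":255}]'>/dev/null; python3 f.py|tail -1;done
python3 -m crank '[{"linear":[0,0.0015,0],"rot":[0,0,0],"grip":255},{"linear":[0,0,0],"rot":[0,0,0],"grip":255},{"linear":[0,0,0],"rot":[0,0,0],"grip":255}]'>/dev/null; python3 f.py
for i in 1 2 3; do python3 -m crank '[{"linear":[0,0,0],"rot":[0,0,0],"grip":255}]'>/dev/null; python3 f.py|tail -1;done
```

```text
t 8.45 tool-shift m [ 0.0001 -0.0016 -0.0002] rotvec [-0.0001  0.      0.0018] force [-0.0111 -0.2703  0.9176] gap 27.406097166098615 q [ 0.2675 -0.1699  1.926  -0.2636  1.0215  0.6482]
Fn 0.8041341041709171
Fn 0.49933318645142155
Fn 0.7157131214295005
Fn 0.15778363328789494
t 8.95 tool-shift m [ 0.0001 -0.0032 -0.0001] rotvec [-0.0001 -0.      0.0017] force [-0.5181  0.1581 -0.4588] gap 27.493944649897486 q [ 0.2668 -0.1676  1.9264 -0.2637  1.0188  0.6483]
Fn -0.18687850895974686
Fn 0.9798604915905791
Fn 0.9780992642859261
Fn 0.9427369592488437
```

Contact came at about the predicted height, with the axial force rising from −1.1 to about +0.9 N. One more millimetre, then a look.

```bash

python3 -m crank '[{"linear":[0,0.001,0],"rot":[0,0,0],"grip":255},{"linear":[0,0,0],"rot":[0,0,0],"grip":255},{"linear":[0,0,0],"rot":[0,0,0],"grip":255}]'>/dev/null; python3 f.py
for i in 1 2 3 4 5 6; do python3 -m crank '[{"linear":[0,0,0],"rot":[0,0,0],"grip":255}]'>/dev/null; python3 f.py|tail -1;done
python3 - <<'E'
from h import *
s=bot.observe();y=R.from_euler("xyz",s["tcp_rot"]).apply([0,1,0])
for k in (96,88,65): print(k,proj("scene",s["position"]+k*y))
b=cv2.cvtColor(bot.read_camera("scene"),cv2.COLOR_RGB2BGR)
a=cv2.imread("pics/s6.png")
z=lambda i,u,v:cv2.resize(i[v-30:v+30,u-24:u+24],None,fx=8,fy=8,interpolation=cv2.INTER_CUBIC)
cv2.imwrite("pics/c7.png",np.hstack([z(b,300,208),z(a,300,208)]))
E
```

```text
t 9.45 tool-shift m [ 0.0001 -0.0042 -0.0001] rotvec [-0.      0.      0.0017] force [0.761  0.1833 2.0598] gap 27.3507057798139 q [ 0.2664 -0.1661  1.9266 -0.2638  1.0171  0.6483]
Fn 1.5797745067055822
Fn 1.719002250106461
Fn 1.0339353616285443
Fn 1.3862747779821485
Fn 1.9687715193724613
Fn 1.510189873008595
Fn 1.2203944831968128
96 (np.float64(299.4968293875833), np.float64(209.41030163793766))
88 (np.float64(298.98123044008736), np.float64(207.04389362774072))
65 (np.float64(297.47427687225576), np.float64(200.12753545588987))
```

View pics/c7.png

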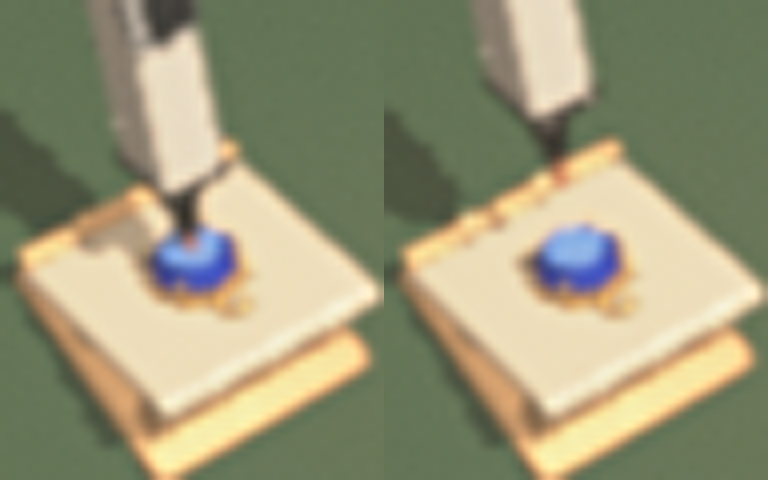

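The copper tip sits at crop (189,243), with the facet centre near (194,246), so it's about 1–2 mm off. The stand hasn't moved. The axial force is up about 2.6 N, which means about 3.7 mm pushed in. That's inside every limit, so I'll hand in.

```bash
python3 f.py; python3 -c "
from cell import bot
print(bot.hand_in())"
```

```text
t 10.0 tool-shift m [ 0.0001 -0.0042 -0.0001] rotvec [0.     0.     0.0017] force [-0.2597  0.4321  1.2295] gap 27.54717037911003 q [ 0.2664 -0.1661  1.9266 -0.2639  1.0172  0.6483]
Fn 1.2708080317171917
the job is handed in; nothing more can be done
None
```

I lifted the white tester straight out of its holder, carried it over the blue pendant on the linen stand, and tilted it 25° to match the facet. I then pressed the tip on in small steps and handed in at about 10 s while still holding it there. The hand-in reported no verdict.

Last checks:
- **Position:** the last picture shows the tip about 1–2 mm from the facet's middle; the limit is 7 mm.
- **Squareness:** the arm is about 0.1° from the orientation I aimed for. That aim uses the stand's direction as measured from the pictures, good to perhaps 1–2°.
- **Press:** the axial force rose about 2.6 N from free air, so the tip is pushed in about 3.7 mm of its 8 mm. Single force readings varied by about 0.5 N, so that depth is approximate.
- **Grip and stand:** the fingers stayed closed on the case at about 27 mm. The blue stand looked unmoved in the picture.

The two cameras disagreed by about 3 mm on the facet's position, so I used a point between them. No check failed.

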